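# Bond an award plaque in the office screw press

## Task

Lay the award plaque face up in the drawn-out tray of the bench screw press and slide the tray fully home. Then wind the crank down, clockwise seen from above, until you feel the press foot just touch the plaque, give it one quarter turn more and not much beyond, and let go. Leave the other things on the desk where they are.

Things in the scene. Friction and masses are not known exactly. Their poses are not given: they have to be found in the camera images.
- plaque: the award plaque, loose, 0.48 to 0.78 kg: a dark wood block 60 x 98 x 20 mm with a bare steel plate 50 x 86 x 4 mm on its top face (24 mm high in all), lying face up on the desk to the right of the press. Origin at the centre of its underside; x along the 60 mm side (the side to grip across), y along the 98 mm side, z up through the steel face. Either way round is right.
- press: the grey bench screw press, fixed to the desk: C-frame with its column at its +y side, 189 mm to the top of the crank bar. Origin on the desk under the screw's axis; z up along the screw, -y is the direction in which the tray draws out. Its base is 150 mm wide in x, and the head stands 127 to 169 mm above the desk.
- tray: the aluminium tray that slides along the press's y, with about 1.5 N friction, and stays where it is left. Origin on the desk level under its pocket's centre, axes as the press; it coincides with the press's origin when the tray is fully home against its stop, and lies up to 150 mm to the press's -y when drawn out.
- pocket (a point): centre of the floor of the tray's pocket, 30 mm above the desk; axes as the press. The pocket is 65 mm (x) by 105 mm (y) inside with a lip 6 mm high; the plaque lies in it with its 98 mm side along y.
- tab (a point): top centre of the tray's upright tab, 68 mm above the desk and 125 mm from the pocket's centre towards -y: a plate 44 mm (x) by 8 mm (y), standing 38 mm clear above the tray's tongue; push it, or grip it across its 44 mm width, to slide the tray (a gripper closing along y would meet the head).
- crank (a joint): angle of the crank, rad; 0 at the start with the knob on the press's -x side, growing clockwise seen from above, which winds the foot down 20 mm per turn while the crank keeps its height. It turns stiffly, about 10 N at the knob in motion when the foot is free, and stays where it is left, also under load.
- screw (a point): point on the screw's axis at the top of the press's head, 169 mm up. Under the head hangs the sprung foot, a round steel pad 42 mm across on a preset collar: its gap above a plaque in the tray is unknown, 8 to 18 mm (0.4 to 0.9 turn). As it touches, the force needed at the knob steps up about 4 N within about 10 degrees, then climbs 2 N more over the next quarter turn.
- knob_grip (a point): point to grip on the crank's free-spinning black knob, an upright cylinder 22 mm in diameter, 55 mm from the screw's axis. The point is on the knob's axis, 219 mm above the desk, 19 mm below the knob's top, 30 mm above the crank bar. Its axes spin with the knob, so a gripper holding it can keep its own direction while going round.

How it is judged:
By the outcome, as a careful person would: the job done as asked, in the order asked, and still so for the second after the job is handed in, with the robot touching nothing.
It also fails if it takes over 72 s, if anything falls off the work surface, if the arm or the gripper's body presses on something with over 40 N, if the wrist force passes 120 N, or if a joint passes its speed limit or range.

## Robot

A 6-joint arm with a two-finger parallel gripper is mounted at the origin on the work surface. World frame = base frame: x ahead of the robot, y to its left, z up, the work surface at z = 0. Lengths are in m, angles in degrees, forces in N, time in s.
With the tool pointing down it reaches from about 0.25 to 0.725 m from the base axis. Payload 9.7 kg.
Tool frame: the origin (TCP) lies midway between the tips of the shut fingers; the grasp point (between the pads) lies 19 mm behind it; z points along the fingers, y is the line along which they close (so a half turn about z gives the same grasp; the last joint's range is limited). The gripper opens to 85 mm and grips with 20 to 120 N. Pads are 22 mm wide; open, the fingers measure 114 mm over their backs; the gripper's body (76 mm by 85 mm) begins 54 mm behind the grasp point. The pads swing forward as they close: fully open they stand 13 mm farther back than shut.
Start: joints at [70.13, 4.979, 10.078, 95.1, 0, 90], TCP at [0.187, 0.517, 0.231] pointing down, gripper open.
Joint ranges: [-179.16, 179.16], [-48.56, 103.87], [-65.8, 70.77], [-126.05, 130.52], [-82.76, 87.17], [-180, 180]. Speed limits (degrees/s): [127.2, 127.2, 147.25, 180, 180, 180].

## Interface

Orientations are given as [roll, pitch, yaw] about the fixed x, y, z axes, in that order (R = Rz(yaw) Ry(pitch) Rx(roll)).
In Python, from workcell import * gives the robot as it stands.
- The arm moves only by the tool servo_tool, never from a script. Its argument "moves" is a list of rows, each a list of 4 numbers: the shift along the world's x, y, z in cm, then the turn about the world's z in rad. A call has 1 to 20 rows; each row is the pose to reach, as a shift and turn from the pose commanded when the call began; what a row does not reach only later rows make up. A row lasts 1/12 s, in which the tool goes at most 41.7 mm and 7.16 degrees, less where a joint would pass 70% of its speed; a pose out of reach is approached as far as the arm can. A call with a gripper value outside its range is refused whole. "claw" is the closure, from 0 (fully open) to 1 (shut), set as the call begins (left out, the last holds). The fingers move at their own pace and stop on an object; "force" is the grip in N (left out, the last holds). Time passes only in rows, so rows that repeat a pose let the fingers close. It gives the time, the measured TCP pose, the force, the opening and the grip force at its end, in the units of the state.
- get_obs(): the state, without advancing time (a new reading comes with each control period).
- camera(name): name is "side" or "top"; returns the picture (420x560x3 uint8, red, green, blue); there is no depth.
- get_calibration(name): a dict with "fx", "fy", "cx", "cy" (pixels), "k1" (the pictures are not rectified: a ray, as slopes to the right and down, at radius r is drawn at 1 + k1 r^2 times it, then the intrinsics apply), "rvec" (rotation vector, rad) and "tvec" (3), from world to camera coordinates, as OpenCV has them. Camera axes: x right, y down, z forward; pixel columns grow to the right and rows downward; lengths in m; the calibration is good to about 2 mm. A picture is of the moment at which its call begins. get_calibration takes no time and is no camera call.
- job_done(): hands the job in; it is judged then, once.
The state is a dict: "time": time; "q": joint angles; "qd": joint speeds; "joint_efforts": joint torques, N m; "ee_pos": TCP position; "tcp_rot": TCP orientation; "wrist_force": force on the tool from outside, world axes, zero at the start; "torque": the same for the moment, N m; "opening": finger opening in m; "grasp_force": force on a finger pad.
Only numpy, scipy, OpenCV 4.12 (cv2) and the standard library are available. Lean on these libraries where they do the work, as an engineer would, in place of code of your own. Each camera call takes 0.05 s, during which the arm holds its last target. There are 200 camera calls.

## Working session

There is one attempt and no reset: what is moved stays moved. The work goes in short steps, Python scripts to look and compute and a tool call to move; the robot and the scene stay as the last step left them, time stands still between calls to the robot, and variables do not carry over. Pictures are saved under pics/ and viewed, at most 10 in all, crops included, and the job is handed in when it is done.

Besides the shell and the picture viewer there is one more tool, called as name(argument=value, ...), one argument or row to a line, values as JSON. servo_tool: Moves the arm, as the interface text tells. Its arguments: {"type":"object","properties":{"moves":{"type":"array","items":{"type":"array","items":{"type":"number"}}},"claw":{"type":"number"},"force":{"type":"number"}},"required":["moves"]}

```bash
mkdir -p pics
cat > h.py <<'E'
from workcell import *
import numpy as np, cv2
def cal(n):
    c=get_calibration(n); R=cv2.Rodrigues(np.array(c["rvec"],float))[0]; t=np.array(c["tvec"],float).ravel(); return c,R,t
def proj(n,P):
    c,R,t=cal(n); p=R@np.array(P,float)+t; s=p[:2]/p[2]; s=s*(1+c["k1"]*(s@s)); return np.array([c["fx"]*s[0]+c["cx"],c["fy"]*s[1]+c["cy"]])
def ray(n,uv):
    c,R,t=cal(n); d=np.array([(uv[0]-c["cx"])/c["fx"],(uv[1]-c["cy"])/c["fy"]]); s=d.copy()
    for _ in range(20): s=d/(1+c["k1"]*(s@s))
    return -R.T@t, R.T@np.array([s[0],s[1],1.])
def onz(n,uv,z):
    o,d=ray(n,uv); return o+d*(z-o[2])/d[2]
def snap(n,f):
    im=camera(n); cv2.imwrite("pics/"+f,im[:,:,::-1]); return im
E
python3 - <<'E'
from h import *
for n in("top","side"):
    snap(n,n+"0.png"); print(n,-cal(n)[1].T@cal(n)[2], onz(n,(280,210),0))
print(get_obs())
E
```

```text
top [ 0.4355912  -0.06076003  1.09621964] [ 0.5272021  -0.07776591  0.        ]
side [0.85049014 0.31977802 0.77994899] [ 0.45686151 -0.15321099  0.        ]
{'time': 0.1, 'q': array([7.01305698e+01, 5.00907324e+00, 1.00392222e+01, 9.51011914e+01,
       1.16499597e-04, 9.00006610e+01]), 'qd': array([-0.09285829, -0.01986042,  0.12835104, -0.01167313, -0.01102454,
       -0.06654722]), 'joint_efforts': array([ 1.12208461e-03, -5.21562266e+01,  4.65654266e+01,  1.59193785e-02,
        1.13847780e-04,  1.41876288e-05]), 'ee_pos': array([0.18685911, 0.51705609, 0.23064523]), 'tcp_rot': array([-1.79928958e+02, -1.15679914e-04,  1.60129909e+02]), 'wrist_force': array([-0.38080151,  0.32937134,  0.53785544]), 'torque': array([-0.03521545,  0.00632796, -0.02666489]), 'grasp_force': 0.0, 'opening': 0.08545226548633601}
```

View pics/top0.png

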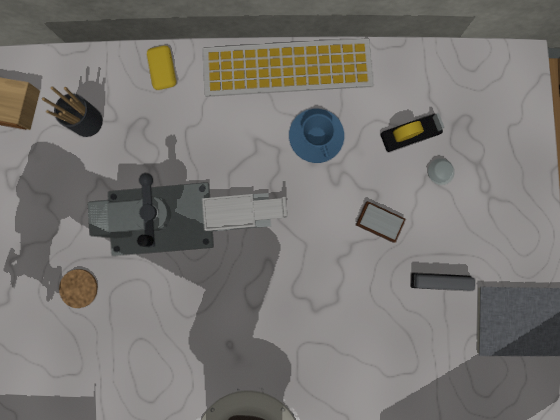

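View pics/side0.png

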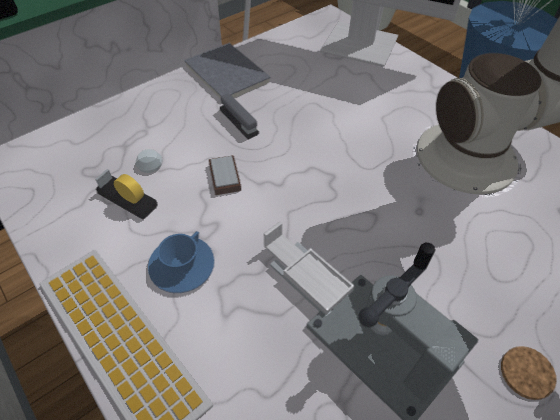

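The top view has world +x up and +y left. The press is at about (147,212), with its knob at (145,240) on the robot side. The tray is drawn out to the right, with the pocket near (230,212) and the tab near (285,207). The plaque is at (381,221). The side view agrees with this.

Run:
```python
from h import *
im=cv2.imread("pics/top0.png"); 
a=cv2.resize(im[165:265,75:300],None,fx=3.5,fy=3.5,interpolation=cv2.INTER_CUBIC)
s=cv2.imread("pics/side0.png"); b=cv2.resize(s[215:345,250:450],None,fx=2,fy=2,interpolation=cv2.INTER_CUBIC)
c=cv2.resize(im[190:255,345:415],None,fx=4,fy=4,interpolation=cv2.INTER_CUBIC)[:240]
o=np.zeros((600,800,3),np.uint8); o[:350,:787]=a[:350]; o[350:600,:400]=b[:250]; o[350:590,400:680]=c
cv2.imwrite("pics/crop1.png",o)
# plaque: brown mask (red > blue) and filled contour
hsv=cv2.cvtColor(im,cv2.COLOR_BGR2HSV)
g=im[190:255,345:415].astype(int)
m=((g.max(2)<110)|(g[:,:,2]-g[:,:,0]>15)).astype(np.uint8)
cs,_=cv2.findContours(m,cv2.RETR_EXTERNAL,cv2.CHAIN_APPROX_NONE)
k=max(cs,key=cv2.contourArea); r=cv2.minAreaRect(k); bx=cv2.boxPoints(r)+[345,190]
print("brown rect",r,bx)
print([onz("top",p,0.02).round(4) for p in bx])
P=np.array([onz("top",p,0.02) for p in bx]); print(P.mean(0),np.linalg.norm(np.diff(P,axis=0),axis=1))
```

```text
Traceback (most recent call last):
ValueError: could not broadcast input array from shape (350,788,3) into shape (350,787,3)
```

Run:
```python
from h import *
im=cv2.imread("pics/top0.png"); 
a=cv2.resize(im[165:265,75:300],(787,350),interpolation=cv2.INTER_CUBIC)
s=cv2.imread("pics/side0.png"); b=cv2.resize(s[215:340,250:450],(400,250),interpolation=cv2.INTER_CUBIC)
c=cv2.resize(im[190:250,345:415],(280,240),interpolation=cv2.INTER_CUBIC)
o=np.zeros((600,800,3),np.uint8); o[:350,:787]=a; o[350:600,:400]=b; o[350:590,400:680]=c
cv2.imwrite("pics/crop1.png",o)
g=im[190:255,345:415].astype(int)
m=((g.max(2)<110)|(g[:,:,2]-g[:,:,0]>15)).astype(np.uint8)
cs,_=cv2.findContours(m,cv2.RETR_EXTERNAL,cv2.CHAIN_APPROX_NONE)
k=max(cs,key=cv2.contourArea); r=cv2.minAreaRect(k); bx=cv2.boxPoints(r)+[345,190]
P=np.array([onz("top",p,0.02) for p in bx]); print(r,bx,P,P.mean(0),np.linalg.norm(np.diff(P,axis=0),axis=1))
```

```text
((35.3658561706543, 29.707319259643555), (46.23609161376953, 30.73093605041504), 24.775142669677734) [[352.93658447 223.97073364]
 [365.81463623 196.06829166]
 [407.79512787 215.44390488]
 [394.91707611 243.34634781]] [[ 0.49216649 -0.24197478  0.02      ]
 [ 0.55531842 -0.272946    0.02      ]
 [ 0.51014476 -0.36788701  0.02      ]
 [ 0.447268   -0.33637147  0.02      ]] [ 0.50122442 -0.30479481  0.02      ] [0.07033763 0.10514016 0.0703329 ]
```

View pics/crop1.png

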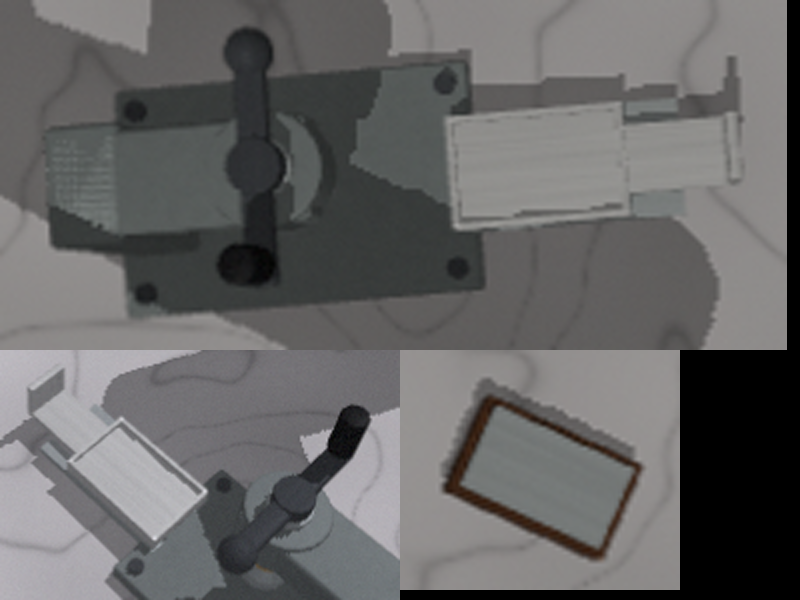

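The crop shows the pocket rim corners at (446,117), (622,103), (630,215) and (455,230). The tab top is at (735,148), the knob top at (245,265), the hub at (254,165), and the plaque's steel plate sits inside its brown rim. The rectangle from my mask included shadow, so I'll measure from the steel plate instead.

Run:
```python
from h import *
im=cv2.imread("pics/top0.png")
A=lambda X,Y:((X+.5)/3.5-.5+75,(Y+.5)/3.5-.5+165)
def show(t,pts,z):
    P=np.array([onz("top",A(*p),z) for p in pts]); print(t,(P[:,:2]*1000).round(1).tolist(),"mean",(P.mean(0)*1000).round(1)); return P
b=show("bolts",[(135,110),(445,80),(457,267),(147,293)],.015)
d=(b[1]-b[0]+b[2]-b[3]); print("yaw(-y dir)",np.degrees(np.arctan2(d[1],d[0]))+90)
r=show("rim",[(446,117),(622,103),(630,215),(455,230)],.036)
d=(r[1]-r[0]+r[2]-r[3]); print("yaw",np.degrees(np.arctan2(d[1],d[0]))+90,np.linalg.norm(np.diff(r,axis=0),axis=1))
t=show("tab",[(735,112),(735,183)],.068)
print("tabwidth",np.linalg.norm(t[0]-t[1]),"rim->tab",np.linalg.norm(t.mean(0)-r.mean(0)))
k=show("knob",[(245,265)],.238); h=show("hub",[(254,165)],.195)
def tri(a,b):
    o1,d1=ray("top",a);o2,d2=ray("side",b); s=np.linalg.lstsq(np.c_[d1,-d2],o2-o1,rcond=None)[0]
    p,q=o1+s[0]*d1,o2+s[1]*d2; return (p+q)/2,np.linalg.norm(p-q)
S=lambda X,Y:(250+(X+.5)/2-.5,215+(Y-350+.5)/2-.5)
print("tri knob",tri(A(245,265),S(354,413)),"hub",tri(A(254,165),S(296,494)),"ball",tri(A(248,52),S(238,552)))
# plaque plate: hole inside the brown rim
g=im[190:255,345:415].astype(int)
m=(g[:,:,2]-g[:,:,0]>12).astype(np.uint8)
cs,hh=cv2.findContours(m,cv2.RETR_CCOMP,cv2.CHAIN_APPROX_NONE)
for c,x in zip(cs,hh[0]):
    if cv2.contourArea(c)>300:
        q=cv2.minAreaRect(c); bx=cv2.boxPoints(q)+[345,190]
        P=np.array([onz("top",p,0.022) for p in bx]); e=np.diff(P,axis=0); L=np.linalg.norm(e,axis=1); l=e[np.argmax(L)]
        print("hole" if x[3]>=0 else "outer",P.mean(0).round(4),L.round(4),"long dir",np.degrees(np.arctan2(l[1],l[0])))
```

```text
bolts [[562.1, 306.7], [579.4, 100.9], [457.3, 92.8], [441.7, 296.6]] mean [510.1 199.2  15. ]
yaw(-y dir) 4.6001380271243875
rim [[552.8, 97.0], [560.6, -15.8], [488.9, -20.4], [480.4, 91.1]] mean [520.7  38.   36. ]
yaw 4.1580672108212156 [0.11307822 0.07180279 0.11182847]
tab [[550.5, -87.1], [506.4, -86.6]] mean [528.4 -86.8  68. ]
tabwidth 0.04404770988389662 rim->tab 0.12905749885283704
knob [[454.6, 171.4]] mean [454.6 171.4 238. ]
hub [[510.0, 178.7]] mean [510.  178.7 195. ]
tri knob (array([0.45388225, 0.17285662, 0.2369328 ]), np.float64(0.0027514764518332306)) hub (array([0.50965606, 0.18047474, 0.19170932]), np.float64(0.0022394416295911657)) ball (array([0.57323951, 0.18536846, 0.18718021]), np.float64(0.000897852834450101))
outer [ 0.4965 -0.3046  0.022 ] [0.0617 0.0987 0.0617] long dir -115.4422278764598
hole [ 0.4977 -0.3065  0.022 ] [0.0555 0.0922 0.0555] long dir -115.4409332775395
```

servo_tool(
  moves=[
    [31.0, -82.2, 0, -1.668],
    [31.0, -82.2, 0, -1.668],
    [31.0, -82.2, 0, -1.668],
    [31.0, -82.2, 0, -1.668],
    [31.0, -82.2, 0, -1.668],
    [31.0, -82.2, 0, -1.668],
    [31.0, -82.2, 0, -1.668],
    [31.0, -82.2, 0, -1.668],
    [31.0, -82.2, 0, -1.668],
    [31.0, -82.2, 0, -1.668],
    [31.0, -82.2, 0, -1.668],
    [31.0, -82.2, 0, -1.668],
    [31.0, -82.2, 0, -1.668],
    [31.0, -82.2, 0, -1.668],
    [31.0, -82.2, 0, -1.668],
    [31.0, -82.2, 0, -1.668],
    [31.0, -82.2, 0, -1.668],
    [31.0, -82.2, 0, -1.668],
    [31.0, -82.2, 0, -1.668],
    [31.0, -82.2, 0, -1.668],
  ],
  claw=0,
)

```text
time: 1.77
ee_pos: [0.4811, -0.2647, 0.2308]
tcp_rot: [-180.0, -0.0, 64.5]
wrist_force: [1.2, 0.2, 0.6]
opening: 0.0855
grasp_force: 0.0
```

servo_tool(
  moves=[
    [1.5, -3.7, -6, 0],
    [1.5, -3.7, -12, 0],
    [1.5, -3.7, -12, 0],
    [1.5, -3.7, -12, 0],
    [1.5, -3.7, -12, 0],
    [1.5, -3.7, -12, 0],
  ],
)

```text
time: 2.27
ee_pos: [0.4963, -0.2993, 0.1133]
tcp_rot: [179.9, 0.0, 64.6]
wrist_force: [0.5, 0.1, 0.9]
opening: 0.0852
grasp_force: 0.0
```

Run:
```python
from h import *
o=get_obs(); print(o["ee_pos"],o["tcp_rot"],o["time"])
```

```text
[ 0.49626943 -0.2992917   0.11327595] [1.79938947e+02 3.89057087e-03 6.45737459e+01] 2.2667
```

servo_tool(
  moves=[
    [0.1, -0.6, -3, 0],
    [0.1, -0.6, -6, 0],
    [0.1, -0.6, -9, 0],
    [0.1, -0.6, -10.5, 0],
    [0.1, -0.6, -11.1, 0],
    [0.1, -0.6, -11.1, 0],
    [0.1, -0.6, -11.1, 0],
    [0.1, -0.6, -11.1, 0],
  ],
)

```text
time: 2.93
ee_pos: [0.4985, -0.3061, 0.0031]
tcp_rot: [179.8, 0.0, 64.6]
wrist_force: [0.2, -0.8, -0.2]
opening: 0.0853
grasp_force: 0.0
```

servo_tool(
  moves=[
    [0, 0, 0, 0],
    [0, 0, 0, 0],
    [0, 0, 0, 0],
    [0, 0, 0, 0],
    [0, 0, 0, 0],
    [0, 0, 0, 0],
    [0, 0, 0, 0],
    [0, 0, 0, 0],
  ],
  claw=1,
  force=50,
)

```text
time: 3.6
ee_pos: [0.4981, -0.3061, 0.0021]
tcp_rot: [179.8, 0.0, 64.6]
wrist_force: [1.4, 0.7, 6.9]
opening: 0.0588
grasp_force: 54.7
```

Run:
```python
from h import *
snap("side","side1.png"); snap("top","top1.png")
s=cv2.imread("pics/side1.png")[110:230,140:300]; cv2.imwrite("pics/crop2.png",cv2.resize(s,None,fx=4,fy=4,interpolation=cv2.INTER_CUBIC))
o=get_obs(); print(o["ee_pos"],o["opening"],o["grasp_force"])
```

```text
[ 0.49804734 -0.30607325  0.00209283] 0.05880800287496305 54.697887897491455
```

View pics/crop2.png

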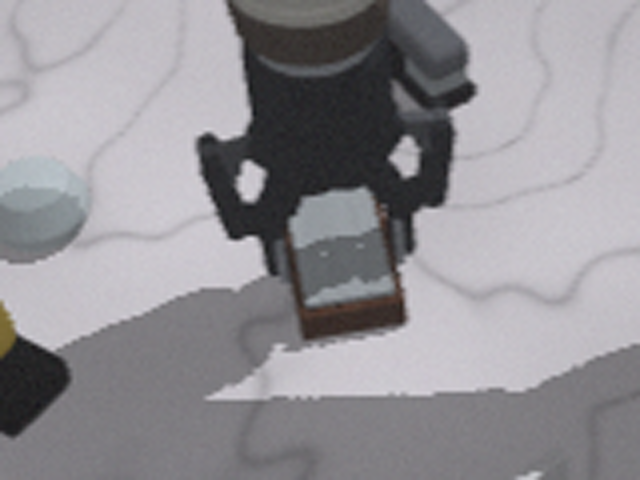

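The plaque is gripped across its 60 mm side at 58.8 mm opening, and the fingers sit well up its sides. Next I lift it and carry it above the pocket.

servo_tool(
  moves=[
    [0, 0, 1, 0],
    [0, 0, 3, 0],
    [0, 0, 6, 0],
    [0, 2, 9, 0.1],
    [0.5, 5, 12, 0.2],
    [0.8, 8, 12, 0.3],
    [1.0, 11, 12, 0.4],
    [1.2, 14, 12, 0.5],
    [1.5, 17, 12, 0.523],
    [1.7, 20, 12, 0.523],
    [1.9, 23, 12, 0.523],
    [2.0, 26, 12, 0.523],
    [2.1, 29, 12, 0.523],
    [2.2, 31.5, 11, 0.523],
    [2.2, 33.4, 9, 0.523],
    [2.2, 34.4, 7, 0.523],
    [2.2, 34.4, 6, 0.523],
    [2.2, 34.4, 6, 0.523],
    [2.2, 34.4, 6, 0.523],
    [2.2, 34.4, 6, 0.523],
  ],
)

```text
time: 5.37
ee_pos: [0.5194, 0.0378, 0.0614]
tcp_rot: [179.9, 0.0, 94.5]
wrist_force: [0.8, -0.3, -6.8]
opening: 0.0586
grasp_force: 57.5
```

Run:
```python
from h import *
s=snap("side","side2.png")[:,:,::-1]; t=snap("top","top2.png")[:,:,::-1]
a=cv2.resize(s[190:330,240:370],(520,560),interpolation=cv2.INTER_CUBIC)
b=cv2.resize(t[170:250,190:260],(280,320),interpolation=cv2.INTER_CUBIC)
o=np.zeros((560,800,3),np.uint8); o[:,:520]=a;o[:320,520:]=b; cv2.imwrite("pics/crop3.png",o)
o=get_obs(); print(o["ee_pos"],o["tcp_rot"],o["opening"],o["grasp_force"],o["wrist_force"],o["torque"])
```

```text
[0.51969024 0.03781564 0.06159118] [1.79900596e+02 6.68635740e-03 9.44604872e+01] 0.05843295176159876 57.483805418014526 [ 0.75496611 -0.04447052 -5.66488327] [ 0.00394983  0.02507089 -0.0359921 ]
```

View pics/crop3.png

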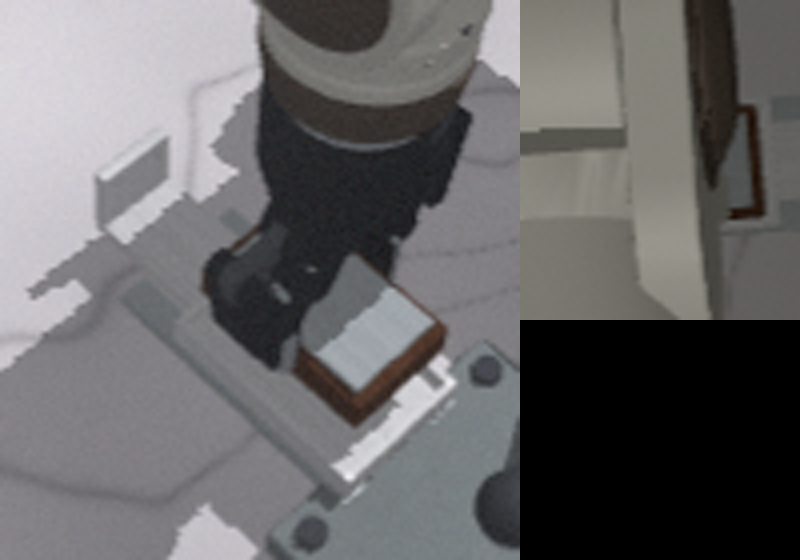

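The side view (4x crop) shows the plaque's +y end at top corners (355,392) and (445,322), with bottom corners (355,425) and (445,352). The rim's +y corners are at (345,490) and (455,375). I'll check the relative alignment from these.

Run:
```python
from h import *
f=lambda X,Y:(240+(X+.5)/4-.5,190+(Y+.5)/4-.5)
y=np.radians(4.4); ex=np.array([np.cos(y),np.sin(y)]); ey=np.array([-ex[1],ex[0]])
def s(t,pts,z):
    for p in pts:
        P=onz("side",f(*p),z)[:2]; d=P-[.5203,.0378]; print(t,(P*1000).round(1),"press-frame rel",(1000*d@ex).round(1),(1000*d@ey).round(1))
s("ptop",[(355,392),(445,322)],.0795); s("pbot",[(355,425),(445,352)],.0595); s("rim",[(345,490),(455,375)],.036)
print(onz("top",(190+244/4-.1,170+107/4),.0795),onz("top",(190+244/4-.1,170+217/4),.0795))
```

```text
ptop [539.3  80.5] press-frame rel 22.2 41.1
ptop [484.1  79.8] press-frame rel -32.9 44.6
pbot [541.5  85.7] press-frame rel 24.8 46.1
pbot [484.6  84.2] press-frame rel -32.0 49.0
rim [556.7  98.8] press-frame rel 40.9 58.1
rim [477.6  88.1] press-frame rel -38.7 53.4
[ 0.54968991 -0.01449562  0.0795    ] [ 0.4906873  -0.01413109  0.0795    ]
```

Run:
```python
from h import *
t0=cv2.imread("pics/top0.png").astype(int); t2=cv2.imread("pics/top2.png").astype(int)
y=np.radians(4.4); ex=np.array([np.cos(y),np.sin(y)]); ey=np.array([-ex[1],ex[0]])
def loc(uv,z,n="top"): d=onz(n,uv,z)[:2]-[.5203,.0378]; return 1000*np.array([d@ex,d@ey])
# rim edges in top0: gray profile down each column, sharpest rise / fall
g=t0.mean(2)
for u in range(206,252,6):
    c=g[185:240,u]; d=np.diff(c); i,j=np.argmax(d[:30]),15+np.argmin(d[15:])
    print(u,185+i+.5,185+j+.5,loc((u,185+i+.5),.036).round(1),loc((u,185+j+.5),.036).round(1), d[i],d[j])
m=((t2[:,:,2]-t2[:,:,0])>12); m[:190]=0;m[235:]=0;m[:,:243]=0;m[:,256:]=0
v,u=np.nonzero(m); L=np.array([loc((a,b),.0795) for a,b in zip(u,v)]); print(len(L),L.min(0),L.max(0),np.c_[u,v].min(0),np.c_[u,v].max(0))
for b in range(v.min(),v.max()+1): print(b,u[v==b].min(),u[v==b].max(),end="; ")
```

```text
206 197.5 230.5 [37.4 47.6] [-36.3  53.2] 83.33333333333334 -71.0
212 196.5 229.5 [38.5 34. ] [-35.2  39.6] 26.66666666666667 -53.999999999999986
218 196.5 226.5 [37.3 20.6] [-29.7  25.8] 52.000000000000014 -39.33333333333334
224 195.5 224.5 [38.4  7. ] [-26.4  12.1] 26.333333333333343 -47.0
230 195.5 228.5 [37.2 -6.4] [-36.4  -0.6] 52.33333333333333 -50.33333333333333
236 194.5 227.5 [ 38.3 -20. ] [-35.4 -14.1] 25.33333333333333 -51.66666666666666
242 194.5 227.5 [ 37.1 -33.4] [-36.5 -27.4] 44.33333333333333 -46.000000000000014
248 193.5 226.5 [ 38.2 -46.9] [-35.4 -40.9] 29.33333333333333 -62.33333333333334
83 [-31.89025241 -48.87695414] [ 28.00819445 -32.74623016] [243 196] [250 224]
196 245 247; 197 244 248; 198 247 248; 199 247 248; 200 247 248; 201 247 248; 202 247 248; 203 247 248; 204 247 248; 205 247 249; 206 247 249; 207 247 249; 208 248 249; 209 247 249; 210 248 249; 211 248 249; 212 248 249; 213 248 249; 214 248 249; 215 248 249; 216 248 249; 217 248 250; 218 248 250; 219 249 250; 220 248 250; 221 248 250; 222 243 250; 223 243 250; 224 243 245;
```

Both views put the plaque about 3 mm too far towards -x relative to the pocket, so I'll correct that and lower it while watching the force.

servo_tool(
  moves=[
    [0.3, 0.05, 0, 0],
    [0.3, 0.05, 0, 0],
    [0.3, 0.05, -1.0, 0],
    [0.3, 0.05, -1.8, 0],
    [0.3, 0.05, -2.2, 0],
    [0.3, 0.05, -2.4, 0],
    [0.3, 0.05, -2.5, 0],
    [0.3, 0.05, -2.6, 0],
    [0.3, 0.05, -2.6, 0],
    [0.3, 0.05, -2.6, 0],
  ],
)

```text
time: 6.3
ee_pos: [0.5221, 0.039, 0.0345]
tcp_rot: [180.0, 0.0, 94.5]
wrist_force: [0.5, 0.3, -6.6]
opening: 0.0588
grasp_force: 57.5
```

Run:
```python
from h import *
o=get_obs(); print(o["ee_pos"],o["opening"],o["wrist_force"],o["torque"])
s=snap("side","side3.png")[:,:,::-1]
cv2.imwrite("pics/crop4.png",cv2.resize(s[190:330,240:370],(520,560),interpolation=cv2.INTER_CUBIC))
```

```text
[0.52214379 0.03904774 0.03451007] 0.05877915167997835 [ 0.53321826  0.29389296 -6.64662393] [-0.02154934 -0.01583344  0.0135799 ]
```

View pics/crop4.png

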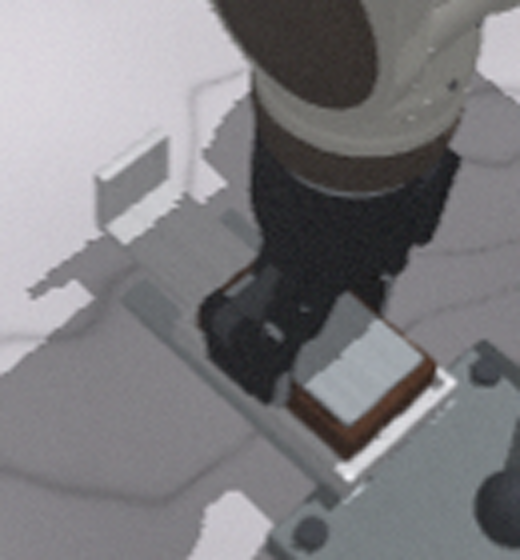

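The plaque is inside the lip, and the force on the wrist is still only its weight. I'll set it down, release, and move behind the tab.

servo_tool(
  moves=[
    [0, 0, -0.15, 0],
    [0, 0, -0.2, 0],
    [0, 0, -0.2, 0],
    [0, 0, -0.2, 0],
  ],
)

```text
time: 6.68
ee_pos: [0.522, 0.039, 0.0323]
tcp_rot: [-180.0, 0.0, 94.5]
wrist_force: [-0.3, 0.7, -7.0]
opening: 0.0584
grasp_force: 57.5
```

servo_tool(
  moves=[
    [0, 0, 0, 0],
    [0, 0, 0, 0],
    [0, 0, 0, 0],
    [0, 0, 0, 0],
    [0, 0, 1, 0],
    [0, 0, 3, 0],
    [0, 0, 6, 0],
    [0, 0, 9, 0],
    [0.2, -4, 9, 0],
    [0.4, -8, 9, 0],
    [0.7, -12, 9, 0],
    [0.9, -16.4, 9, 0],
    [0.9, -16.4, 9, 0],
    [0.9, -16.4, 9, 0],
  ],
  claw=0,
)

```text
time: 7.85
ee_pos: [0.531, -0.1271, 0.123]
tcp_rot: [180.0, 0.0, 94.3]
wrist_force: [0.4, 0.0, -0.6]
opening: 0.0852
grasp_force: 0.0
```

servo_tool(
  moves=[
    [0, 0, 0, 0],
    [0, 0, 0, 0],
    [0, 0, 0, 0],
    [0, 0, 0, 0],
    [0, 0, -3, 0],
    [0, 0, -6, 0],
    [0, 0, -7.8, 0],
    [0, 0, -8.1, 0],
    [0, 0, -8.1, 0],
    [0, 0, -8.1, 0],
    [0, 0, -8.1, 0],
  ],
  claw=1,
)

```text
time: 8.77
ee_pos: [0.532, -0.125, 0.0431]
tcp_rot: [179.9, 0.0, 94.5]
wrist_force: [0.0, -0.0, 1.0]
opening: 0.0
grasp_force: 0.0
```

Run:
```python
from h import *
o=get_obs(); print(o["ee_pos"],o["opening"],o["wrist_force"])
s=snap("side","side4.png")[:,:,::-1]; t=snap("top","top4.png")[:,:,::-1]
a=cv2.resize(s[190:330,240:370],(520,560),interpolation=cv2.INTER_CUBIC)
b=cv2.resize(t[170:250,190:260],(280,320),interpolation=cv2.INTER_CUBIC)
o=np.zeros((560,800,3),np.uint8); o[:,:520]=a;o[:320,520:]=b; cv2.imwrite("pics/crop5.png",o)
```

```text
[ 0.53201539 -0.12495477  0.04310925] 2.1663783628639835e-05 [ 0.00953729 -0.03846218  1.00039514]
```

View pics/crop5.png

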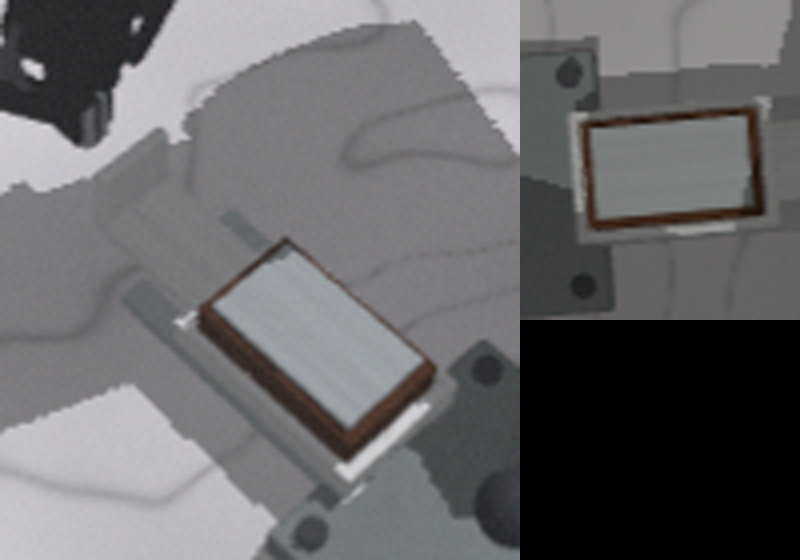

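The plaque lies seated within the lip and square in the pocket in both views. Now I push the tab.

servo_tool(
  moves=[
    [-0.07, 0.9, 0, 0],
    [-0.13, 1.7, 0, 0],
    [-0.18, 2.3, 0, 0],
    [-0.24, 3.1, 0, 0],
    [-0.31, 3.9, 0, 0],
    [-0.37, 4.7, 0, 0],
    [-0.43, 5.5, 0, 0],
    [-0.5, 6.3, 0, 0],
    [-0.56, 7.1, 0, 0],
    [-0.62, 7.9, 0, 0],
    [-0.69, 8.7, 0, 0],
    [-0.75, 9.5, 0, 0],
    [-0.81, 10.3, 0, 0],
    [-0.87, 11.1, 0, 0],
    [-0.94, 11.9, 0, 0],
    [-1.0, 12.7, 0, 0],
    [-1.06, 13.5, 0, 0],
    [-1.1, 14.0, 0, 0],
    [-1.12, 14.3, 0, 0],
    [-1.14, 14.5, 0, 0],
  ],
)

```text
time: 10.53
ee_pos: [0.5194, 0.0205, 0.0412]
tcp_rot: [-180.0, 0.0, 94.6]
wrist_force: [0.9, -2.0, -0.4]
opening: -0.0004
grasp_force: 0.8
```

servo_tool(
  moves=[
    [-0.02, 0.3, 0, 0],
    [-0.05, 0.6, 0, 0],
    [-0.07, 0.9, 0, 0],
    [-0.08, 1.1, 0, 0],
    [-0.1, 1.3, 0, 0],
  ],
)

```text
time: 10.95
ee_pos: [0.5184, 0.0331, 0.0412]
tcp_rot: [-180.0, 0.0, 94.5]
wrist_force: [-0.8, -2.0, 0.1]
opening: 0.0
grasp_force: 0.8
```

servo_tool(
  moves=[
    [-0.01, 0.1, 0, 0],
    [-0.02, 0.2, 0, 0],
    [-0.02, 0.3, 0, 0],
  ],
)

```text
time: 11.2
ee_pos: [0.5182, 0.0361, 0.0412]
tcp_rot: [-180.0, 0.0, 94.5]
wrist_force: [-1.4, -1.2, -0.8]
opening: -0.0001
grasp_force: 0.8
```

servo_tool(
  moves=[
    [-0.01, 0.1, 0, 0],
    [-0.02, 0.2, 0, 0],
    [-0.02, 0.3, 0, 0],
  ],
)

```text
time: 11.45
ee_pos: [0.5181, 0.0391, 0.0412]
tcp_rot: [-180.0, 0.0, 94.5]
wrist_force: [-1.5, -1.6, 0.1]
opening: -0.0
grasp_force: 0.8
```

servo_tool(
  moves=[
    [-0.01, 0.1, 0, 0],
    [-0.02, 0.2, 0, 0],
  ],
)

```text
time: 11.62
ee_pos: [0.5181, 0.0405, 0.0413]
tcp_rot: [180.0, 0.1, 94.5]
wrist_force: [0.6, -9.1, -0.4]
opening: 0.0002
grasp_force: 4.8
```

servo_tool(
  moves=[
    [-0.01, 0.1, 0, 0],
    [-0.02, 0.2, 0, 0],
  ],
)

```text
time: 11.78
ee_pos: [0.518, 0.0406, 0.0414]
tcp_rot: [180.0, 0.3, 94.4]
wrist_force: [1.3, -21.7, -0.2]
opening: 0.0002
grasp_force: 11.1
```

servo_tool(
  moves=[
    [-0.01, 0.1, 0, 0],
    [-0.02, 0.2, 0, 0],
  ],
)

```text
time: 11.95
ee_pos: [0.518, 0.0406, 0.0414]
tcp_rot: [180.0, 0.6, 94.3]
wrist_force: [2.7, -33.3, 1.2]
opening: 0.0001
grasp_force: 16.9
```

The tray hit its stop: the force rose to 33 N with no further travel, within 1 mm of the expected home position. Next I back off and go to the knob.

servo_tool(
  moves=[
    [0.1, -1, 0, 0],
    [0.2, -3, 0, 0],
    [0.2, -4, 1, 0],
    [0.2, -4, 4, 0],
    [0.2, -4, 8, 0],
    [0.2, -4, 12, 0],
    [0.2, -4, 16, 0],
    [0.2, -4, 20, 0],
    [0.2, -4, 24, 0],
    [-2, -1, 25, 0],
    [-4, 2, 25, 0],
    [-6, 5, 25, 0],
    [-6.2, 9, 25, 0],
    [-6.2, 12.7, 25, 0],
    [-6.2, 12.7, 25, 0],
    [-6.2, 12.7, 25, 0],
    [-6.2, 12.7, 25, 0],
    [-6.2, 12.7, 25, 0],
  ],
  claw=0,
)

```text
time: 13.45
ee_pos: [0.4557, 0.1713, 0.2918]
tcp_rot: [180.0, -0.0, 94.5]
wrist_force: [-0.4, -0.4, 0.4]
opening: 0.0854
grasp_force: 0.0
```

Run:
```python
from h import *
o=get_obs(); print(o["ee_pos"],o["tcp_rot"],o["wrist_force"],o["time"])
s=snap("side","side5.png")[:,:,::-1]; t=snap("top","top5.png")[:,:,::-1]
a=cv2.resize(s[150:400,300:480],(432,600),interpolation=cv2.INTER_CUBIC)
b=cv2.resize(t[160:270,80:260],(368,225),interpolation=cv2.INTER_CUBIC)
o=np.zeros((600,800,3),np.uint8); o[:,:432]=a;o[:225,432:]=b; cv2.imwrite("pics/crop6.png",o)
```

```text
[0.4556652  0.17128229 0.29175174] [ 1.79976287e+02 -6.50271593e-03  9.44730764e+01] [-0.42368344 -0.36834203  0.4135323 ] 13.45
```

View pics/crop6.png

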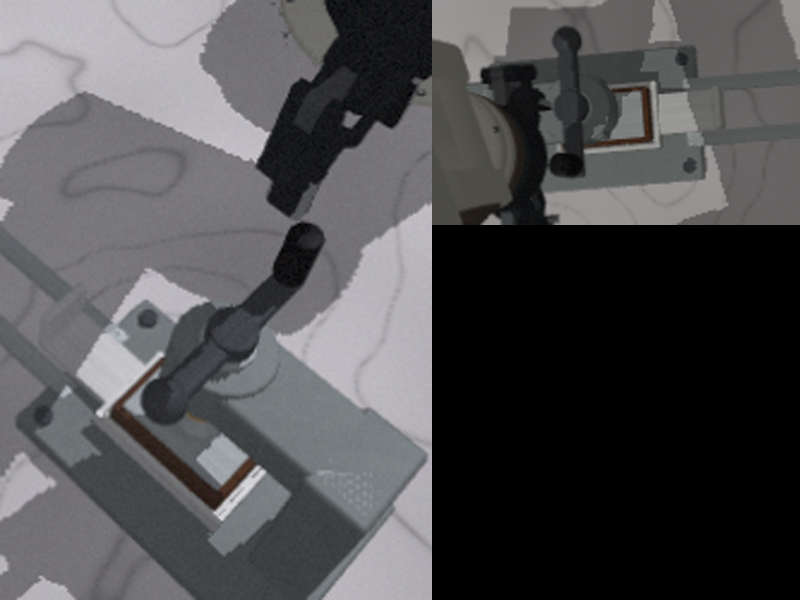

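The tray is home with the plaque under the head, and the knob stands clear below the open gripper. I descend and grip it.

servo_tool(
  moves=[
    [0, 0.2, -2, 0],
    [0, 0.2, -4, 0],
    [0, 0.2, -6, 0],
    [0, 0.2, -8, 0],
    [0, 0.2, -9.0, 0],
    [0, 0.2, -9.0, 0],
    [0, 0.2, -9.0, 0],
  ],
)

```text
time: 14.13
ee_pos: [0.4556, 0.1735, 0.2017]
tcp_rot: [-180.0, -0.0, 94.5]
wrist_force: [0.7, -0.3, 0.3]
opening: 0.0852
grasp_force: 0.0
```

servo_tool(
  moves=[
    [0, 0, 0, 0],
    [0, 0, 0, 0],
    [0, 0, 0, 0],
    [0, 0, 0, 0],
    [0, 0, 0, 0],
    [0, 0, 0, 0],
    [0, 0, 0, 0],
    [0, 0, 0, 0],
    [0, 0, 0, 0],
    [0, 0, 0, 0],
  ],
  claw=1,
  force=60,
)

```text
time: 14.97
ee_pos: [0.4563, 0.1742, 0.2019]
tcp_rot: [179.9, -0.0, 94.5]
wrist_force: [5.8, -0.6, 5.1]
opening: 0.0206
grasp_force: 59.0
```

Run:
```python
from h import *
o=get_obs(); print(o["ee_pos"],o["tcp_rot"],o["wrist_force"],o["torque"],o["opening"],o["time"])
a=np.radians(4.4)
for th in range(0,421,5):
    if th%10==0:
        p=np.pi+a-np.radians(th); v=5.5*np.array([np.cos(p)+np.cos(a),np.sin(p)+np.sin(a)]); print(th,v.round(2),end=" | ")
```

```text
[0.45629314 0.17416224 0.20191057] [ 1.79882900e+02 -1.72113027e-02  9.45216743e+01] [ 5.79463276 -0.60222735  5.11163149] [ 0.06689827 -1.00936661 -0.02720824] 0.020596612384454538 14.9667
0 [0. 0.] | 10 [0.01 0.96] | 20 [0.19 1.9 ] | 30 [0.52 2.8 ] | 40 [1.01 3.62] | 50 [1.64 4.35] | 60 [2.38 4.96] | 70 [3.21 5.43] | 80 [4.12 5.75] | 90 [5.06 5.91] | 100 [6.02 5.9 ] | 110 [6.96 5.72] | 120 [7.86 5.38] | 130 [8.69 4.89] | 140 [9.41 4.27] | 150 [10.02  3.53] | 160 [10.49  2.69] | 170 [10.81  1.79] | 180 [10.97  0.84] | 190 [10.96 -0.11] | 200 [10.78 -1.06] | 210 [10.44 -1.95] | 220 [ 9.96 -2.78] | 230 [ 9.33 -3.51] | 240 [ 8.59 -4.12] | 250 [ 7.76 -4.59] | 260 [ 6.85 -4.91] | 270 [ 5.91 -5.06] | 280 [ 4.95 -5.05] | 290 [ 4.   -4.88] | 300 [ 3.11 -4.54] | 310 [ 2.28 -4.05] | 320 [ 1.55 -3.43] | 330 [ 0.95 -2.69] | 340 [ 0.48 -1.85] | 350 [ 0.16 -0.95] | 360 [ 0. -0.] | 370 [0.01 0.96] | 380 [0.19 1.9 ] | 390 [0.52 2.8 ] | 400 [1.01 3.62] | 410 [1.64 4.35] | 420 [2.38 4.96] |
```

servo_tool(
  moves=[
    [0.08, 0.48, 0, 0],
    [0.11, 0.96, 0, 0],
    [0.18, 1.44, 0, 0],
    [0.29, 1.9, 0, 0],
    [0.43, 2.36, 0, 0],
    [0.62, 2.8, 0, 0],
    [0.84, 3.22, 0, 0],
    [1.11, 3.62, 0, 0],
    [1.41, 4.0, 0, 0],
    [1.74, 4.35, 0, 0],
  ],
)

```text
time: 15.8
ee_pos: [0.4717, 0.2166, 0.2019]
tcp_rot: [-179.9, 0.1, 94.5]
wrist_force: [-7.5, -7.4, 10.6]
opening: 0.0204
grasp_force: 59.8
```

Run:
```python
from h import *
o=get_obs(); print(o["ee_pos"],o["wrist_force"],o["torque"],o["opening"],o["grasp_force"])
```

```text
[0.4716662  0.21655582 0.20187097] [-7.54468337 -7.43620221 10.64830809] [-1.34932365  1.39776354  0.03094054] 0.020418875624668053 59.823031425476074
```

The tangential force is 10.6 N, the radial force is about 0, and the arc centre fits. I'll continue quickly to 130°, then take 10° steps and log the force.

servo_tool(
  moves=[
    [0.35, 0.32, 0, 0],
    [0.74, 0.61, 0, 0],
    [1.14, 0.86, 0, 0],
    [1.57, 1.08, 0, 0],
    [2.02, 1.26, 0, 0],
    [2.48, 1.4, 0, 0],
    [2.95, 1.5, 0, 0],
    [3.42, 1.56, 0, 0],
    [3.9, 1.57, 0, 0],
    [4.38, 1.55, 0, 0],
    [4.86, 1.47, 0, 0],
    [5.32, 1.37, 0, 0],
    [5.78, 1.21, 0, 0],
    [6.22, 1.03, 0, 0],
    [6.64, 0.8, 0, 0],
    [7.05, 0.54, 0, 0],
  ],
)

```text
time: 17.13
ee_pos: [0.5419, 0.224, 0.2019]
tcp_rot: [-179.8, -0.1, 94.6]
wrist_force: [-8.9, 5.5, 7.4]
opening: 0.021
grasp_force: 59.9
```

servo_tool(
  moves=[
    [0.25, -0.19, 0, 0],
    [0.49, -0.4, 0, 0],
    [0.72, -0.62, 0, 0],
  ],
)

```text
time: 17.38
ee_pos: [0.5493, 0.218, 0.2019]
tcp_rot: [-179.9, -0.2, 94.6]
wrist_force: [-7.7, 7.5, 7.7]
opening: 0.0203
grasp_force: 59.9
```

servo_tool(
  moves=[
    [0.21, -0.24, 0, 0],
    [0.41, -0.49, 0, 0],
    [0.61, -0.74, 0, 0],
  ],
)

```text
time: 17.63
ee_pos: [0.5556, 0.2108, 0.2019]
tcp_rot: [-179.9, -0.2, 94.6]
wrist_force: [-5.1, 7.8, 6.4]
opening: 0.0203
grasp_force: 59.8
```

servo_tool(
  moves=[
    [0.17, -0.27, 0, 0],
    [0.32, -0.55, 0, 0],
    [0.47, -0.84, 0, 0],
  ],
)

```text
time: 17.88
ee_pos: [0.5606, 0.2026, 0.2019]
tcp_rot: [-179.9, -0.2, 94.6]
wrist_force: [-3.1, 8.8, 7.1]
opening: 0.0206
grasp_force: 59.8
```

servo_tool(
  moves=[
    [0.12, -0.29, 0, 0],
    [0.23, -0.59, 0, 0],
    [0.32, -0.9, 0, 0],
  ],
)

```text
time: 18.13
ee_pos: [0.564, 0.1937, 0.2019]
tcp_rot: [-180.0, -0.2, 94.6]
wrist_force: [-2.0, 9.7, 5.8]
opening: 0.0207
grasp_force: 59.8
```

servo_tool(
  moves=[
    [0.07, -0.31, 0, 0],
    [0.12, -0.63, 0, 0],
    [0.16, -0.95, 0, 0],
  ],
)

```text
time: 18.38
ee_pos: [0.5659, 0.1843, 0.2019]
tcp_rot: [180.0, -0.2, 94.6]
wrist_force: [-0.9, 9.7, 5.3]
opening: 0.0204
grasp_force: 59.7
```

servo_tool(
  moves=[
    [0.02, -0.32, 0, 0],
    [0.02, -0.64, 0, 0],
    [-0.01, -0.95, 0, 0],
  ],
)

```text
time: 18.63
ee_pos: [0.5661, 0.1747, 0.2019]
tcp_rot: [180.0, -0.2, 94.6]
wrist_force: [1.1, 9.7, 4.5]
opening: 0.0208
grasp_force: 59.7
```

servo_tool(
  moves=[
    [-0.04, -0.32, 0, 0],
    [-0.1, -0.64, 0, 0],
    [-0.18, -0.95, 0, 0],
  ],
)

```text
time: 18.88
ee_pos: [0.5646, 0.1651, 0.2019]
tcp_rot: [179.9, -0.2, 94.6]
wrist_force: [3.2, 8.9, 4.4]
opening: 0.0204
grasp_force: 59.7
```

Still free at 200° (about 9.5–10 N). Continuing.

servo_tool(
  moves=[
    [-0.1, -0.3, 0, 0],
    [-0.21, -0.6, 0, 0],
    [-0.34, -0.89, 0, 0],
  ],
)

```text
time: 19.13
ee_pos: [0.5615, 0.1561, 0.2019]
tcp_rot: [179.9, -0.2, 94.6]
wrist_force: [5.6, 8.1, 4.0]
opening: 0.0209
grasp_force: 59.7
```

servo_tool(
  moves=[
    [-0.15, -0.28, 0, 0],
    [-0.31, -0.56, 0, 0],
    [-0.48, -0.83, 0, 0],
  ],
)

```text
time: 19.38
ee_pos: [0.5569, 0.1477, 0.2019]
tcp_rot: [179.9, -0.2, 94.6]
wrist_force: [5.4, 7.8, 3.9]
opening: 0.0212
grasp_force: 59.7
```

servo_tool(
  moves=[
    [-0.2, -0.25, 0, 0],
    [-0.41, -0.49, 0, 0],
    [-0.63, -0.73, 0, 0],
  ],
)

```text
time: 19.63
ee_pos: [0.5512, 0.1406, 0.2019]
tcp_rot: [179.8, -0.2, 94.6]
wrist_force: [10.0, 9.7, 2.6]
opening: 0.0208
grasp_force: 59.7
```

servo_tool(
  moves=[
    [-0.24, -0.22, 0, 0],
    [-0.49, -0.42, 0, 0],
    [-0.74, -0.61, 0, 0],
  ],
)

```text
time: 19.88
ee_pos: [0.5442, 0.1343, 0.202]
tcp_rot: [179.7, -0.2, 94.6]
wrist_force: [11.5, 7.7, 1.9]
opening: 0.0206
grasp_force: 59.7
```

servo_tool(
  moves=[
    [-0.27, -0.18, 0, 0],
    [-0.55, -0.33, 0, 0],
    [-0.83, -0.47, 0, 0],
  ],
)

```text
time: 20.13
ee_pos: [0.5361, 0.1293, 0.202]
tcp_rot: [179.7, -0.1, 94.6]
wrist_force: [12.8, 6.6, 1.7]
opening: 0.0206
grasp_force: 59.8
```

servo_tool(
  moves=[
    [-0.3, -0.12, 0, 0],
    [-0.6, -0.23, 0, 0],
    [-0.91, -0.32, 0, 0],
  ],
)

```text
time: 20.38
ee_pos: [0.5272, 0.1257, 0.2019]
tcp_rot: [179.7, -0.1, 94.5]
wrist_force: [14.1, 3.7, 0.9]
opening: 0.0204
grasp_force: 59.8
```

The force stepped from 9.5 N to 13.9 N between 220° and 230°. I'll fit the circle to get the exact angle.

Run:
```python
from h import *
from scipy.optimize import least_squares
P=np.array([[.4717,.2166],[.5419,.224],[.5493,.218],[.5556,.2108],[.5606,.2026],[.564,.1937],[.5659,.1843],[.5661,.1747],[.5646,.1651],[.5615,.1561],[.5569,.1477],[.5512,.1406],[.5442,.1343],[.5361,.1293],[.5272,.1257]])
r=least_squares(lambda c:np.hypot(*(P-c[:2]).T)-c[2],[.511,.178,.055]); c=r.x; print(c,abs(r.fun).max())
F=np.array([[-7.5,-7.4],[-8.9,5.5],[-7.7,7.5],[-5.1,7.8],[-3.1,8.8],[-2,9.7],[-.9,9.7],[1.1,9.7],[3.2,8.9],[5.6,8.1],[5.4,7.8],[10,9.7],[11.5,7.7],[12.8,6.6],[14.1,3.7]])
p=np.arctan2(*(P-c[:2]).T[::-1]); t=np.c_[np.sin(p),-np.cos(p)]
for a,f in zip((184.4-np.degrees(p))%360,-(F*t).sum(1)): print(a.round(1),f.round(1),end=" | ")
o=get_obs(); q=o["ee_pos"][:2]-c[:2]; print("\nnow",(184.4-np.degrees(np.arctan2(q[1],q[0])))%360)
for a in range(270,321,5):
    v=100*c[2]*np.array([np.cos(np.radians(184.4-a)),np.sin(np.radians(184.4-a))])-100*q*c[2]/np.hypot(*q); print(a,v.round(2),end=" | ")
```

```text
[0.51120986 0.17833718 0.05500362] 2.4289235048415014e-05
48.5 10.5 | 128.3 10.5 | 138.2 10.7 | 148.2 9.3 | 158.2 9.3 | 168.2 9.9 | 178.2 9.7 | 188.2 9.8 | 198.3 9.4 | 208.3 9.7 | 218.2 9.5 | 227.7 13.9 | 237.6 13.8 | 247.5 14.4 | 257.5 14.6 | 
now 257.5042629960043
270 [-1.18 -0.22] | 275 [-1.66 -0.24] | 280 [-2.14 -0.21] | 285 [-2.61 -0.14] | 290 [-3.08 -0.03] | 295 [-3.53  0.11] | 300 [-3.98  0.3 ] | 305 [-4.4   0.53] | 310 [-4.8   0.79] | 315 [-5.18  1.09] | 320 [-5.53  1.41] |
```

Touch came at about 218–220° actual, so the target is about 310°.

servo_tool(
  moves=[
    [-0.47, -0.1, 0, 0],
    [-0.94, -0.15, 0, 0],
    [-1.42, -0.16, 0, 0],
    [-1.9, -0.14, 0, 0],
    [-2.38, -0.07, 0, 0],
    [-2.85, 0.03, 0, 0],
    [-3.3, 0.18, 0, 0],
    [-3.74, 0.37, 0, 0],
    [-4.17, 0.6, 0, 0],
    [-4.57, 0.86, 0, 0],
    [-4.8, 1.04, 0, 0],
    [-4.8, 1.04, 0, 0],
    [-4.8, 1.04, 0, 0],
    [-4.8, 1.04, 0, 0],
  ],
)

```text
time: 21.55
ee_pos: [0.4784, 0.1342, 0.2019]
tcp_rot: [179.8, 0.1, 94.5]
wrist_force: [10.1, -7.2, 4.1]
opening: 0.0207
grasp_force: 59.5
```

Run:
```python
from h import *
o=get_obs(); q=o["ee_pos"][:2]-[.51121,.17834]; print("now",(184.4-np.degrees(np.arctan2(q[1],q[0])))%360,np.hypot(*q),o["wrist_force"],o["time"])
```

```text
now 311.0256825624497 0.05494269352506264 [10.09402615 -7.2474658   4.10840687] 21.55
```

servo_tool(
  moves=[
    [0.08, -0.06, 0, 0],
    [0.16, -0.12, 0, 0],
    [0.16, -0.12, 0, 0],
  ],
)

```text
time: 21.8
ee_pos: [0.4786, 0.1341, 0.2019]
tcp_rot: [180.0, -0.0, 94.5]
wrist_force: [0.3, -0.0, 7.4]
opening: 0.0205
grasp_force: 59.9
```

servo_tool(
  moves=[
    [0, 0, 0, 0],
    [0, 0, 0, 0],
    [0, 0, 0, 0],
    [0, 0, 0, 0],
    [0, 0, 0, 0],
    [0, 0, 0, 0],
    [0, 0, 1, 0],
    [0, 0, 3, 0],
    [0, 0, 6, 0],
    [0, 0, 9, 0],
    [0, 0, 12, 0],
    [-4, -2, 12, 0],
    [-8, -5, 12, 0],
    [-10, -8, 12, 0],
    [-10, -12, 12, 0],
    [-10, -12, 12, 0],
    [-10, -12, 12, 0],
    [-10, -12, 12, 0],
  ],
  claw=0,
)

```text
time: 23.3
ee_pos: [0.3788, 0.0141, 0.3219]
tcp_rot: [179.9, -0.0, 94.4]
wrist_force: [0.5, 0.7, 0.1]
opening: 0.0855
grasp_force: 0.0
```

Run:
```python
from h import *
o=get_obs(); print(o["ee_pos"],o["wrist_force"],o["opening"],o["time"])
s=snap("side","side6.png")[:,:,::-1]; t=snap("top","top6.png")[:,:,::-1]
o=np.zeros((600,800,3),np.uint8); o[:,:432]=cv2.resize(s[150:400,300:480],(432,600),interpolation=cv2.INTER_CUBIC)
o[:225,432:]=cv2.resize(t[160:270,80:260],(368,225),interpolation=cv2.INTER_CUBIC)
o[225:501,432:]=cv2.resize(t,(368,276)); cv2.imwrite("pics/crop7.png",o)
```

```text
[0.37881487 0.01407325 0.32188197] [0.475007   0.70858757 0.13682063] 0.08551394298858794 23.3
```

View pics/crop7.png

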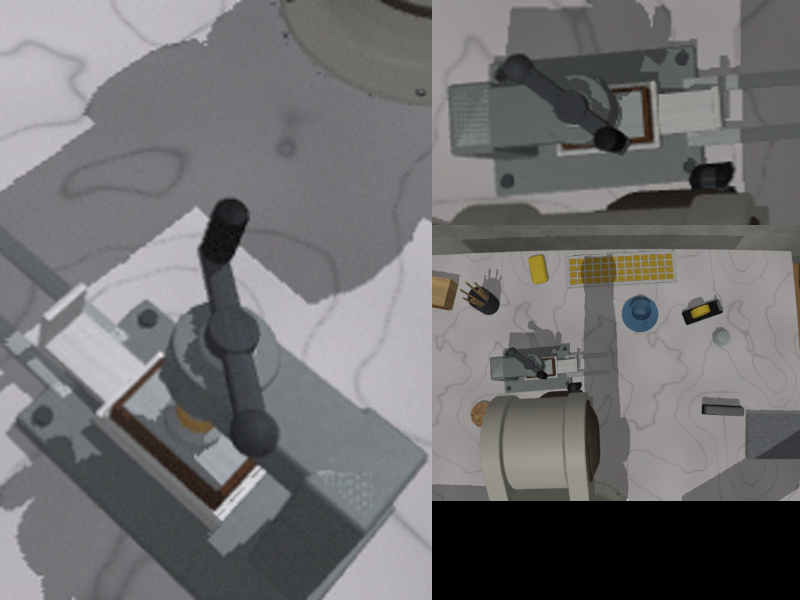

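The tray is home with the plaque under the foot. The crank has stayed near 311°, the gripper is clear, and nothing else on the desk has moved.

```bash
python3 -c "
from workcell import *
print(job_done())"
```

```text
the job is handed in; nothing more can be done
None
```

I laid the plaque face up in the tray and slid the tray home, then wound the crank about 92° past first touch (felt at about 219°), let go, and handed the job in at about 23 s of the 72 s allowed.

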